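# Close a board test fixture and hold its light cover open

### The arm

A 6-joint arm with a two-finger parallel gripper is mounted at the origin on a cart in front of the work surface, level with it; the furniture and walls round the work are solid. World frame = base frame: x ahead of the robot, y to its left, z up, the work surface at z = 0. Lengths are in mm, angles in rad, forces in N, time in s.
With the tool pointing down it reaches from about 350 to 875 mm from the base axis. Payload 4.2 kg.
Tool frame: the origin (TCP) lies on the centre line of the jaws, within the pads' length; the fingertips stand 17 mm ahead of it and the grasp point (between the pads) lies 2 mm behind it; x points along the fingers, y is the direction in which the jaws open and shut, and the axes are right-handed (so a half turn about x gives the same grasp; the last joint's range is limited). The gripper opens to 87 mm and grips with 3 to 60 N. Pads are 19 mm wide; open, the fingers measure 117 mm over their backs; the gripper's body (75 mm by 190 mm) begins 51 mm behind the grasp point.
Start: joints at [-0.955, 0.385, 0.008, 0, -1.194, -0.259], TCP at [218.313, -585.61, 239.55] pointing down, gripper open.
Joint ranges: [-3.14, 3.14], [-1.21, 2.06], [-1.07, 1.41], [-3.16, 2.05], [-2.99, -0.16], [-3.1, 3.1]. Speed limits (rad/s): [2.79, 2.79, 3.14, 3.14, 3.14, 3.14].

### API

Orientations are given as a unit quaternion [w, x, y, z].
In Python, from bench import robot, grab_frame, sign_off gives the robot as it stands.
- The arm moves only by the shell command python3 -m crank 'ROWS' [FORCE]. ROWS is JSON, a list of rows, each a list of 3 entries, a list of its own where there are three numbers: the shift along the tool's x, y, z in cm, then the turn, a rotation vector about the tool's x, y, z in rad, then the closure, from 0 (fully open) to 1 (shut). In form: [[[dx, dy, dz], [wx, wy, wz], gripper], ...]. A call has 1 to 8 rows; each row is the pose to reach, as a shift and turn from the pose commanded when the call began, along the tool's axes at that moment; what a row does not reach only later rows make up. A row lasts 1/8 s, in which the tool goes at most 62.5 mm and 10.7 degrees, less where a joint would pass 70% of its speed; a pose out of reach is approached as far as the arm can. A call with a gripper value outside its range is refused whole. The fingers move at their own pace and stop on an object; FORCE is the grip in N (left out, the last holds). Time passes only in rows, so rows that repeat a pose let the fingers close. It gives the time, the measured TCP pose, the force and the opening at its end, in the units of the state.
- robot.sense(): the state, without advancing time (a new reading comes with each control period).
- grab_frame(name): name is "scene" or "top" or "wrist"; returns a dict with "pixels" (384x512x3 uint8, red, green, blue), "camera_matrix" (3x3 intrinsics, pixels), "dist_coeffs" ([k1, k2, p1, p2, k3] as OpenCV has them; the pictures are not rectified), "xyz" and "attitude" of the camera in the world; the wrist camera has in their place "T_tool_cam" (4x4, takes a point from camera to tool coordinates, whose origin is the TCP and whose axes are the tool frame's). Camera axes: x right, y down, z forward; pixel columns grow to the right and rows downward; lengths in mm; the calibration is good to about 2 mm. A picture is of the moment at which its call begins: read the wrist's pose just before it. There is no depth.
- sign_off(): hands the job in, once; it reports no verdict.
The state is a dict: "t": time; "joint_pos": joint angles; "qvel": joint speeds; "effort": joint torques, N m; "tool_pos": TCP position; "tool_rot": TCP orientation; "ft_force": force on the tool from outside, world axes, zero at the start; "moment": the same for the moment, N m; "gripper_width": finger opening in mm.
Only numpy, scipy, OpenCV 4.12 (cv2) and the standard library are available. Lean on these libraries where they do the work, as an engineer would, in place of code of your own. Each camera call takes 0.05 s, during which the arm holds its last target.

### The job

A circuit board lies in the test fixture, whose black press frame stands open. Push the press frame down until its roller catches snap and it stays fully shut on the board, with the light cover still down; then lift the amber light cover on top of the frame (it has an orange lug to take it by) until it stands 60 degrees open from the frame. It springs shut when let go, so finish while still holding it at that angle with the gripper, leaving the technician both hands for adjusting the board, and leave the other things on the bench where they are.

Things in the scene. Friction and masses are not known exactly. Their poses are not given: they have to be found in the camera images.
- test_fixture: grey test fixture fixed to the bench, 214 (x) x 196 (y) x 94 mm high with the frame shut; origin at the centre of its underside on the bench, z up; its front (lamps, sockets) faces its -x, hinges at +x. A green 75 x 100 mm board lies in it under the frame. Two steel roller catches stand at its front corners, x = -98, y = +-80 mm, tops 74 mm above the bench
- press_frame (a joint): black press frame, 158 mm wide, 167 mm from hinge to front, 10 thick, with a window. Angle, rad: 0 = shut and level, grows to 1.2 as the front rises; starts about half open. Stiff hinges keep it where it is left (about 3 N at the front moves it); from 0.08 to 0.03 rad the sprung catches resist (15 to 20 N at the front), then snap over and keep it at 0 to 0.01
- frame_hinge (a point): middle of the press frame's hinge axis, at x = +85, z = 77 mm in the fixture's frame; the axis runs along the fixture's y. Its axes turn with the frame (x backwards along the frame to the hinge side, z out of its top)
- press_pad_left (a point): centre of the left dark rubber pad (26 x 34 mm) on top of the press frame's front rail, where to push; 150 mm in front of the frame hinge, 6 mm above its axis, y = +55 mm; 83 mm above the bench when shut. Its axes turn with the frame, z out of the pad
- press_pad_right (a point): the same on the right, y = -55 mm
- light_cover (a joint): angle of the amber light cover (104 x 128 mm, 4 mm thick, dark edges) relative to the press frame, rad: 0 = lying shut on the frame, grows as its front edge swings up and back (up to 1.75); 60 degrees = 1.047. A spring of about 0.06 to 0.15 N m and its weight shut it from any angle
- cover_hinge (a point): middle of the cover's hinge axis (along the fixture's y), 30 mm in front of the frame's hinge and 8 mm above it; turns with the cover
- cover_lug (a point): centre of the orange lug at the middle of the cover's front edge: a disc 22 mm across, 14 thick, flat sides to the fixture's +y and -y, on a stem; 115 mm in front of the cover's hinge, 25 above it; 110 mm above the bench when all is shut, 28 above the frame's rail, free at both sides. Pinched by its flat sides it can turn between the fingers. Its axes turn with the cover
- tape_roll: orange-brown roll of tape, 60 mm, 16 high, lying loose on the bench; origin under its centre; leave alone
- flux_bottle: small cream bottle with red cap and needle, 34 x 33 x 95 mm, standing loose; origin under its centre; leave alone
- tip_tin: small white round tin, 44 mm, 21 high, loose; leave alone
- wick_spool: yellow spool, 36 mm, 10 high, lying loose; leave alone

How it is judged:
By the outcome, as a careful person would: the job done as asked, in the order asked, and still so for the second after the job is handed in, while the arm keeps its last pose, push and grip.
It also fails if it takes over 45 s, if anything falls off the work surface, if the arm or the gripper's body presses on something with over 40 N, if the wrist force passes 120 N, or if a joint passes its speed limit or range.

## Working session

There is one attempt and no reset: what is moved stays moved. The work goes in short steps, Python scripts to look and compute and a shell command to move; the robot and the scene stay as the last step left them, time stands still between calls to the robot, and variables do not carry over. Pictures are saved under pics/ and viewed, and the job is handed in when it is done.

```bash
ls; mkdir -p pics; python3 - <<'E'
from bench import robot, grab_frame
import cv2
print(robot.sense())
for n in ("scene","top","wrist"):
    f=grab_frame(n); cv2.imwrite(f"pics/{n}0.png",f["pixels"][:,:,::-1])
    print({k:v for k,v in f.items() if k!="pixels"})
E
```

```text
pics
{'t': 0.0, 'joint_pos': array([-9.55402566e-01,  3.85514165e-01,  6.58315670e-03, -5.31392612e-04,
       -1.19400972e+00, -2.58605325e-01]), 'qvel': array([-0.0002399 , -0.00154376,  0.000145  , -0.00066981, -0.00046373,
        0.00032498]), 'effort': array([-5.20118429e-04, -3.90668750e+01,  1.87407142e+01,  4.22013536e+00,
        1.10036097e-02, -1.80611282e-04]), 'tool_pos': array([ 218.10679191, -585.07339305,  238.4636627 ]), 'tool_rot': array([ 0.69573415, -0.12464664,  0.69605946,  0.12616828]), 'ft_force': array([ 0.01362695, -0.04868303, -0.59875678]), 'moment': array([-0.01109766,  0.01262509,  0.01192832]), 'gripper_width': 87.07789142818413}
{'camera_matrix': array([[457.29005694,   0.        , 255.05882789],
       [  0.        , 457.29005694, 192.790999  ],
       [  0.        ,   0.        ,   1.        ]]), 'dist_coeffs': array([-0.15329732,  0.        ,  0.        ,  0.        ,  0.        ]), 'xyz': array([-401.50199435,  549.3641575 ,  751.92362974]), 'attitude': array([ 0.24530814, -0.44253579,  0.74975458, -0.42644351])}
{'camera_matrix': array([[439.4130
[... 272 characters left out ...]
93e+03]), 'attitude': array([ 0.02944414, -0.70034845,  0.71242071, -0.03319374])}
{'camera_matrix': array([[341.04456069,   0.        , 257.27357952],
       [  0.        , 341.04456069, 193.40378323],
       [  0.        ,   0.        ,   1.        ]]), 'dist_coeffs': array([-0.05868481,  0.        ,  0.        ,  0.        ,  0.        ]), 'T_tool_cam': array([[ 1.99343381e-03, -2.60554127e-01,  9.65457184e-01,
        -1.45890751e+02],
       [ 9.99997725e-01,  1.25177198e-03, -1.72692787e-03,
        -1.07153207e+00],
       [-7.58574063e-04,  9.65458430e-01,  2.60556029e-01,
        -7.01836328e+01],
       [ 0.00000000e+00,  0.00000000e+00,  0.00000000e+00,
         1.00000000e+00]])}
```

View pics/scene0.png

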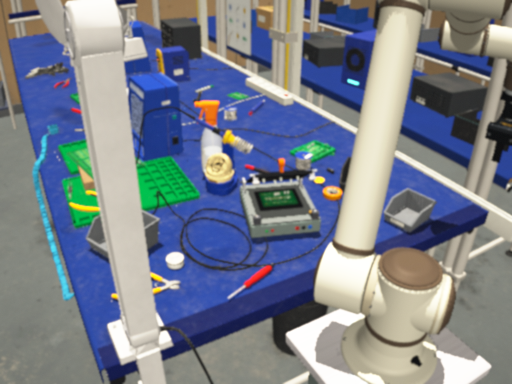

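View pics/top0.png

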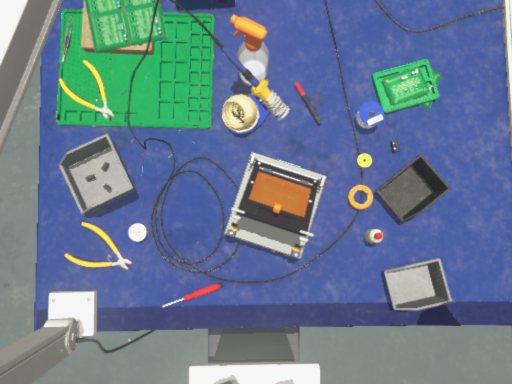

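The fixture is at about (275,205) in top and (280,208) in scene. I'll zoom in on both.

```bash
python3 - <<'E'
import cv2
a=cv2.imread("pics/top0.png")[145:265,215:335]; cv2.imwrite("pics/topz.png",cv2.resize(a,None,fx=5,fy=5,interpolation=cv2.INTER_CUBIC))
a=cv2.imread("pics/scene0.png")[150:245,225:345]; cv2.imwrite("pics/scenez.png",cv2.resize(a,None,fx=6,fy=6,interpolation=cv2.INTER_CUBIC))
E
```

```text
(no output)
```

View pics/topz.png

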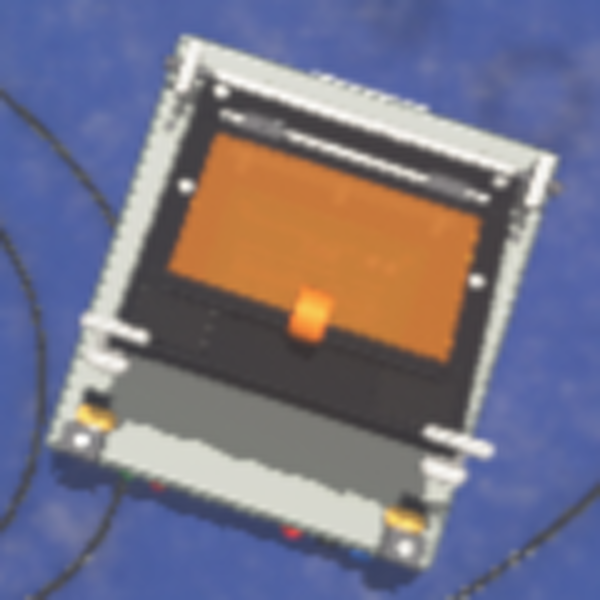

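View pics/scenez.png

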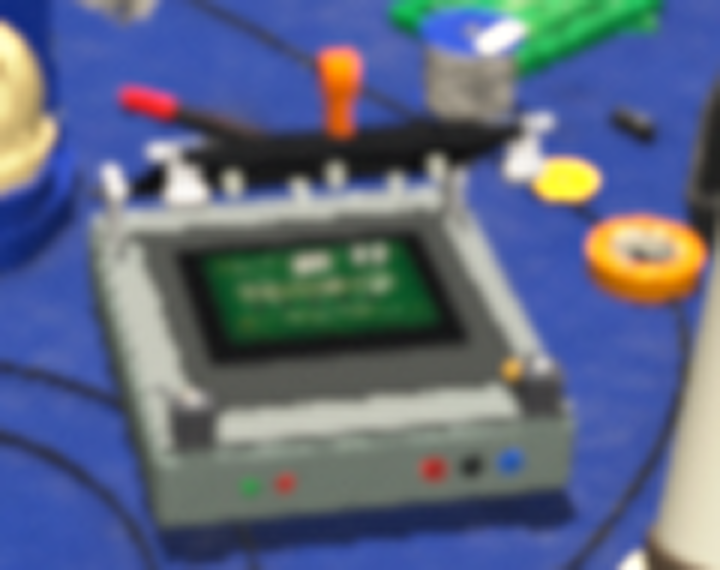

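```bash
cat > h.py <<'E'
import numpy as np, cv2
from scipy.spatial.transform import Rotation as R
def q2m(q): return R.from_quat([q[1],q[2],q[3],q[0]]).as_matrix()
def proj(f,P):
    P=np.atleast_2d(P).astype(float)
    if "xyz" in f: M=q2m(f["attitude"]); t=np.array(f["xyz"])
    else: M,t=f["Mw"],f["tw"]
    rv=cv2.Rodrigues(M.T)[0]; 
    return cv2.projectPoints(P,rv,-M.T@t,f["camera_matrix"],f["dist_coeffs"])[0][:,0]
def frame_pt(th,a,y,z): # a = mm in front of frame hinge, z above
    c,s=np.cos(th),np.sin(th); return np.array([85-a*c+z*s,y,77+a*s+z*c])
def lug_fr(th,cv):
    c,s=np.cos(cv),np.sin(cv); a=115*c-25*s; z=115*s+25*c
    return frame_pt(th,30+a,0,8+z)
def toW(x,y,yaw,P):
    return R.from_euler('z',yaw).apply(P)+[x,y,0]
E
python3 - <<'E'
from h import *
from bench import grab_frame
from scipy.optimize import least_squares
ft=grab_frame("top"); fs=grab_frame("scene")
tz=lambda u,v:((u+.5)/5-.5+215,(v+.5)/5-.5+145)
sz=lambda u,v:((u+.5)/6-.5+225,(v+.5)/6-.5+150)
def pts(th):
  return [(ft,[-98,80,74],tz(80,440)),(ft,[-98,-80,74],tz(403,548)),(ft,lug_fr(th,0)+[0,0,0],tz(312,315)),
   (ft,frame_pt(th,167,79,3),tz(110,343)),(ft,frame_pt(th,167,-79,3),tz(460,452)),
   (fs,[-98,80,74],sz(190,395)),(fs,[-98,-80,74],sz(540,365)),(fs,lug_fr(th,0),sz(340,68)),
   (fs,[-107,98,0],sz(165,525)),(fs,[-107,-98,0],sz(575,492))]
def res(p):
  return np.concatenate([proj(f,toW(p[0],p[1],p[2],np.array(P)))[0]-uv for f,P,uv in pts(p[3])])
r=least_squares(res,[450,0,-.3,.6],loss='soft_l1')
print(r.x); print(res(r.x).reshape(-1,2).round(1))
for n,P in [("lug",lug_fr(r.x[3],0)),("padL",frame_pt(r.x[3],150,55,6)),("padR",frame_pt(r.x[3],150,-55,6)),("hinge",np.array([85,0,77.]))]: print(n,toW(*r.x[:3],P).round(1))
E
```

```text
[ 5.38918055e+02 -6.04961167e+01 -3.34579250e-01  1.94470105e+01]
[[ 0.5  0. ]
 [ 0.6 -0.2]
 [-0.1 -0.1]
 [-0.2 -1.3]
 [ 0.2  0. ]
 [ 0.8  0.2]
 [ 0.4 -0.1]
 [-0.   1.1]
 [-1.3  3.6]
 [-0.4  2.1]]
lug [523.5 -55.1 185.9]
padL [523.3   3.2 166.3]
padR [ 487.2 -100.7  166.3]
hinge [619.2 -88.4  77. ]
```

```bash
cat >> h.py <<'E'
FX=[538.9,-60.5,-0.3346]
def go(target_fix=None, W=None, tilt=0., flip=None):
    """print shift(cm)/rotvec from present pose. tilt>0: tool x tips toward fixture front (-x)"""
    from bench import robot
    s=robot.sense(); M=q2m(s["tool_rot"]); p=s["tool_pos"]
    if W is None: W=toW(*FX,np.array(target_fix,float))
    best=None
    for sg in ((1,-1) if flip is None else (flip,)):
        xt=np.array([-np.sin(tilt),0,-np.cos(tilt)]); yt=np.array([0,sg,0.]); zt=np.cross(xt,yt)
        T=R.from_euler('z',FX[2]).as_matrix()@np.c_[xt,yt,zt]
        rv=R.from_matrix(M.T@T).as_rotvec()
        print("flip",sg,"shift_cm",(M.T@(W-p)/10).round(2),"rot",rv.round(3),"W",W.round(1))
def st():
    from bench import robot
    s=robot.sense(); M=q2m(s["tool_rot"])
    Pf=R.from_euler('z',-FX[2]).apply(s["tool_pos"]-np.array([FX[0],FX[1],0]))
    print("t",round(s["t"],2),"tcp fix",Pf.round(1),"F",s["ft_force"].round(1),"w",round(s["gripper_width"],1),"j",s["joint_pos"].round(2))
    print("tool axes in fixture\n",(R.from_euler('z',-FX[2]).as_matrix()@M).round(3))
E
python3 - <<'E'
from h import *
st()
p=frame_pt(.597,150,0,6); print(p)
go([p[0]-10,0,240])
E
```

```text
t 0.25 tcp fix [-130.5 -601.1  239.1] F [ 1.5 -0.4 -0.7] w 86.8 j [-0.96  0.39  0.01 -0.   -1.19 -0.26]
tool axes in fixture
 [[-0.001 -0.638  0.77 ]
 [ 0.001  0.77   0.638]
 [-1.     0.001 -0.   ]]
[-35.68089029   0.         166.28674436]
flip 1 shift_cm [-0.06 40.9  44.86] rot [ 0.691 -0.    -0.001] W [495.8 -45.5 240. ]
flip -1 shift_cm [-0.06 40.9  44.86] rot [-2.45e+00  1.00e-03 -1.00e-03] W [495.8 -45.5 240. ]
```

```bash
python3 -m crank '[[[0,5,5.5],[0.17,0,0],0],[[0,9,10],[0.34,0,0],0],[[0,13,14.5],[0.5,0,0],0],[[0,17,19],[0.69,0,0],0],[[0,21,23.5],[0.69,0,0],0],[[0,25,28],[0.69,0,0],0],[[0,29,32],[0.69,0,0],0],[[0,33,36.5],[0.69,0,0],0]]'; python3 - <<'E'
from h import *
st(); go([-46,0,240])
E
```

```text
t: 1.25
tool_pos: [444.2, -149.4, 239.9]
tool_rot: [0.698, 0.117, 0.697, -0.117]
ft_force: [1.0, -1.1, 0.0]
gripper_width: 87.2
t 1.25 tcp fix [ -60.2 -115.1  239.9] F [ 1.  -1.1  0. ] w 87.2 j [ 0.02  0.12 -0.36  0.   -1.1  -1.93]
tool axes in fixture
 [[ 0.001 -0.002  1.   ]
 [ 0.     1.     0.002]
 [-1.     0.     0.001]]
flip 1 shift_cm [-1.00e-02  1.15e+01  1.44e+00] rot [ 0.002  0.001 -0.   ] W [495.5 -45.4 240. ]
flip -1 shift_cm [-1.00e-02  1.15e+01  1.44e+00] rot [-3.14e+00  0.00e+00  1.00e-03] W [495.5 -45.4 240. ]
```

```bash
python3 -m crank '[[[0,6,0.8],[0,0,0],0],[[0,11.5,1.4],[0,0,0],0],[[0,11.5,1.4],[0,0,0],0],[[0,11.5,1.4],[0,0,0],0]]'; python3 - <<'E'
from h import *
from bench import robot,grab_frame
st()
s=robot.sense(); f=grab_frame("wrist"); im=f["pixels"][:,:,::-1].copy()
M=q2m(s["tool_rot"]); T=f["T_tool_cam"]; f["Mw"]=M@T[:3,:3]; f["tw"]=M@T[:3,3]+s["tool_pos"]
cv2.imwrite("pics/w1raw.png",im)
th=.597
for P in [lug_fr(th,0),frame_pt(th,150,55,6),frame_pt(th,150,-55,6),[-98,80,74],[-98,-80,74],frame_pt(th,167,79,5),frame_pt(th,167,-79,5)]:
    u=proj(f,toW(*FX,np.array(P)))[0]; print(u.round(0)); cv2.drawMarker(im,(int(u[0]),int(u[1])),(255,0,255),0,10,1)
cv2.imwrite("pics/w1.png",cv2.resize(im,None,fx=1.5,fy=1.5))
E
```

```text
t: 1.75
tool_pos: [494.3, -47.2, 239.3]
tool_rot: [0.697, 0.117, 0.698, -0.117]
ft_force: [-0.7, -0.7, -0.0]
gripper_width: 87.2
t 1.75 tcp fix [-46.5  -2.1 239.3] F [-0.7 -0.7 -0. ] w 87.2 j [ 0.23  0.17 -0.3  -0.   -1.11 -2.14]
tool axes in fixture
 [[-0.001 -0.002  1.   ]
 [-0.     1.     0.002]
 [-1.    -0.    -0.001]]
[261. 262.]
[342. 224.]
[181. 223.]
[349. 123.]
[172. 122.]
[383. 207.]
[140. 206.]
```

View pics/w1.png

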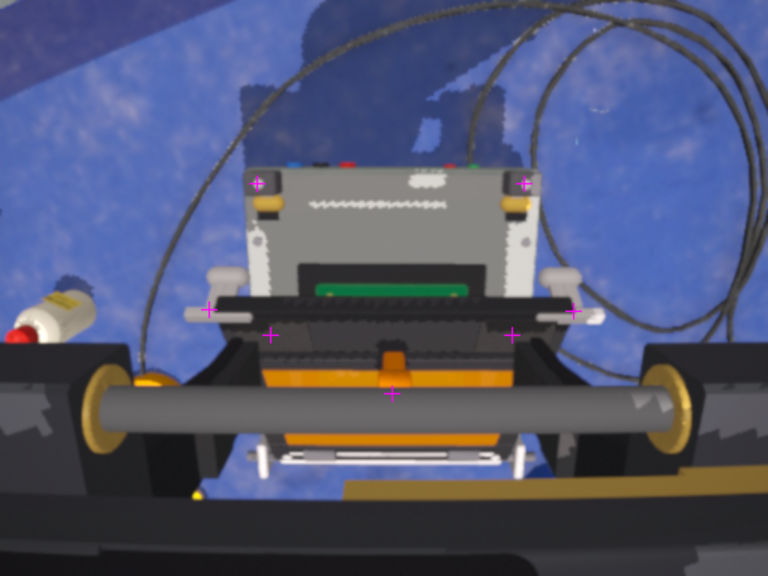

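```bash
python3 -m crank '[[[2.5,0,0.6],[0,0,0],0],[[4,0,0.8],[0,0,0],0],[[4,0,0.8],[0,0,0],0],[[4,0,0.8],[0,0,0],0]]'; python3 - <<'E'
from h import *
from bench import grab_frame
st()
for n in ("scene",):
    f=grab_frame(n); im=f["pixels"][:,:,::-1]; cv2.imwrite("pics/s2.png",cv2.resize(im[100:260,200:400],None,fx=4,fy=4,interpolation=cv2.INTER_CUBIC)[:600])
E
```

```text
t: 2.3
tool_pos: [502.4, -50.3, 200.2]
tool_rot: [0.698, 0.117, 0.697, -0.117]
ft_force: [-0.1, -0.1, 0.1]
gripper_width: 86.7
t 2.3 tcp fix [-37.8  -2.4 200.2] F [-0.1 -0.1  0.1] w 86.7 j [ 0.22  0.22 -0.34  0.   -1.01 -2.13]
tool axes in fixture
 [[ 0.001 -0.001  1.   ]
 [ 0.     1.     0.001]
 [-1.     0.     0.001]]
```

View pics/s2.png

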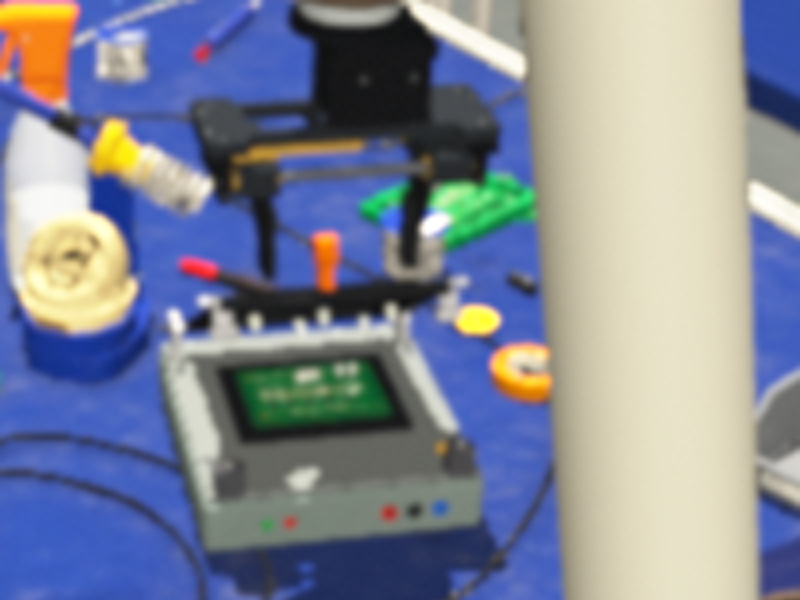

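```bash
python3 -m crank '[[[1,0.2,0],[0,0,0],0],[[2,0.2,-0.3],[0,0,0],0],[[3,0.2,-0.8],[0,0,0],0],[[4,0.2,-1.2],[0,0,0],0],[[5,0.2,-1.6],[0,0,0],0],[[5,0.2,-1.6],[0,0,0],0]]'; python3 - <<'E'
from h import *
from bench import grab_frame
st()
for n in ("scene",):
    f=grab_frame(n); im=f["pixels"][:,:,::-1]; cv2.imwrite("pics/s3.png",cv2.resize(im[100:250,200:400],None,fx=4,fy=4,interpolation=cv2.INTER_CUBIC)[:600])
E
```

```text
t: 3.1
tool_pos: [486.7, -42.8, 148.5]
tool_rot: [0.696, 0.117, 0.698, -0.118]
ft_force: [0.2, 0.4, 0.4]
gripper_width: 86.8
t 3.1 tcp fix [-55.1  -0.4 148.5] F [0.2 0.4 0.4] w 86.8 j [ 0.25  0.25 -0.45 -0.   -0.88 -2.15]
tool axes in fixture
 [[-0.002 -0.002  1.   ]
 [-0.001  1.     0.002]
 [-1.    -0.001 -0.002]]
```

View pics/s3.png

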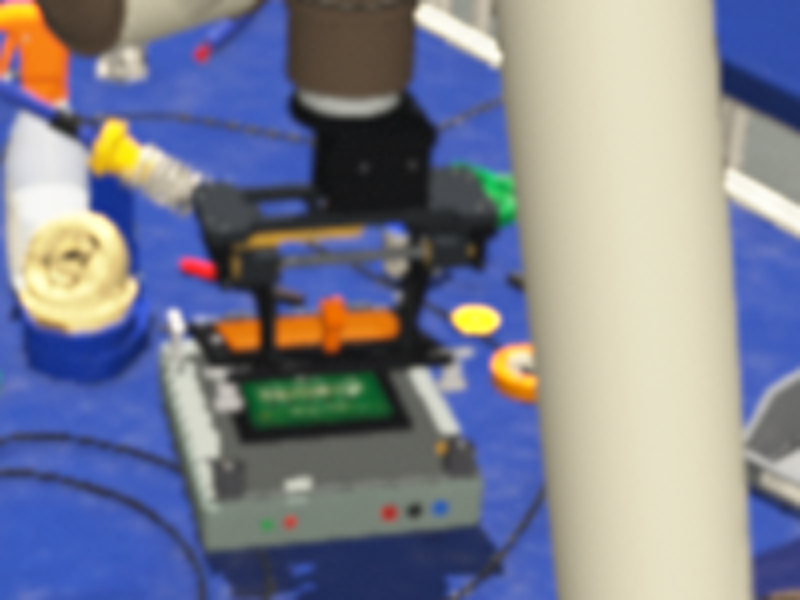

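The frame is following, at about 0.3 rad, and the cover is shut with the lug between the fingers. Pushing on.

```bash
python3 -m crank '[[[1,0,-0.3],[0,0,0],0],[[2,0,-0.6],[0,0,0],0],[[3,0,-0.8],[0,0,0],0],[[3.5,0,-0.9],[0,0,0],0],[[3.8,0,-0.9],[0,0,0],0]]'; python3 -c "from h import *;st()"; python3 -m crank '[[[0.3,0,0],[0,0,0],0],[[0.6,0,-0.05],[0,0,0],0],[[0.9,0,-0.1],[0,0,0],0]]'; python3 -c "from h import *;st()"
```

```text
t: 3.78
tool_pos: [478.9, -40.0, 112.1]
tool_rot: [0.697, 0.117, 0.698, -0.117]
ft_force: [-5.2, 1.9, 12.4]
gripper_width: 87.1
t 3.77 tcp fix [-63.4  -0.3 112.1] F [-5.2  1.9 12.4] w 87.1 j [ 0.26  0.28 -0.51  0.   -0.78 -2.16]
tool axes in fixture
 [[-0.001 -0.002  1.   ]
 [-0.001  1.     0.002]
 [-1.    -0.001 -0.001]]
t: 4.15
tool_pos: [478.0, -39.6, 104.7]
tool_rot: [0.698, 0.117, 0.697, -0.117]
ft_force: [-1.6, 0.4, 0.4]
gripper_width: 87.0
t 4.15 tcp fix [-64.4  -0.3 104.7] F [-1.6  0.4  0.4] w 87.0 j [ 0.26  0.29 -0.52  0.   -0.75 -2.16]
tool axes in fixture
 [[ 0.001 -0.002  1.   ]
 [ 0.     1.     0.002]
 [-1.     0.     0.001]]
```

```bash
python3 -m crank '[[[0.3,0,0],[0,0,0],0],[[0.5,0,0],[0,0,0],0],[[0.5,0,0],[0,0,0],0]]'; python3 - <<'E'
from h import *
from bench import grab_frame
st()
for n in ("scene",):
    f=grab_frame(n); im=f["pixels"][:,:,::-1]; cv2.imwrite("pics/s4.png",cv2.resize(im[140:250,220:340],None,fx=5,fy=5,interpolation=cv2.INTER_CUBIC)[:600])
E
```

```text
t: 4.53
tool_pos: [478.2, -39.6, 99.7]
tool_rot: [0.697, 0.117, 0.697, -0.117]
ft_force: [-6.7, 1.7, 19.1]
gripper_width: 86.9
t 4.53 tcp fix [-64.2  -0.2  99.7] F [-6.7  1.7 19.1] w 86.9 j [ 0.26  0.3  -0.53  0.   -0.74 -2.16]
tool axes in fixture
 [[ 0.    -0.002  1.   ]
 [-0.001  1.     0.002]
 [-1.    -0.001  0.   ]]
```

View pics/s4.png

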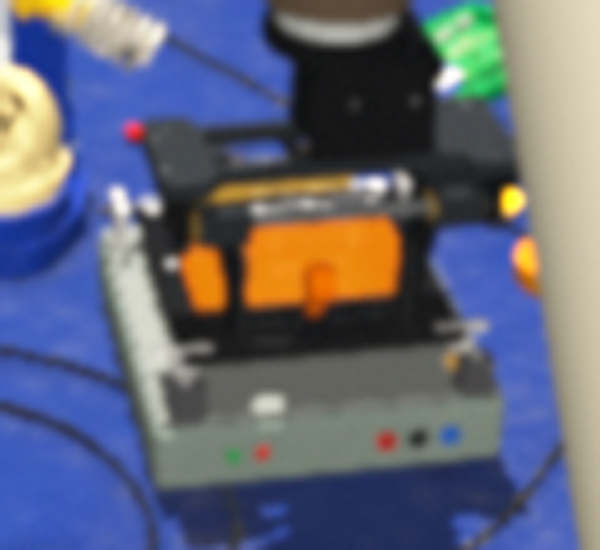

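```bash
python3 -m crank '[[[0.15,0,0],[0,0,0],0],[[0.15,0,0],[0,0,0],0]]';  python3 -m crank '[[[-0.4,0,0],[0,0,0],0],[[-0.9,0,0.1],[0,0,0],0],[[-1.0,0,0.25],[0,0,0],0],[[-1.0,0,0.25],[0,0,0],0]]'; python3 - <<'E'
from h import *
from bench import grab_frame
st()
for n in ("scene",):
    f=grab_frame(n); im=f["pixels"][:,:,::-1].copy()
    for th in (0,.05):
      for P in (frame_pt(th,167,79,0),frame_pt(th,167,-79,0),lug_fr(th,0)): print(th,((proj(f,toW(*FX,P))[0]-[220,140]+.5)*5-.5).round(0))
    cv2.imwrite("pics/s5.png",cv2.resize(im[140:250,220:340],None,fx=5,fy=5,interpolation=cv2.INTER_CUBIC)[:600])
E
```

```text
t: 4.82
tool_pos: [478.3, -39.6, 99.1]
tool_rot: [0.698, 0.117, 0.697, -0.117]
ft_force: [-8.4, 3.5, 23.2]
gripper_width: 87.2
t: 5.32
tool_pos: [476.9, -39.9, 104.3]
tool_rot: [0.694, 0.118, 0.7, -0.118]
ft_force: [-7.4, 6.6, -1.0]
gripper_width: 86.9
t 5.33 tcp fix [-65.3  -0.8 104.3] F [-7.4  6.6 -1. ] w 86.9 j [ 0.26  0.3  -0.52 -0.   -0.76 -2.16]
tool axes in fixture
 [[-0.008  0.     1.   ]
 [-0.002  1.    -0.   ]
 [-1.    -0.002 -0.008]]
0 [184. 359.]
0 [467. 333.]
0 [321. 273.]
0.05 [184. 346.]
0.05 [468. 320.]
0.05 [320. 260.]
```

View pics/s5.png

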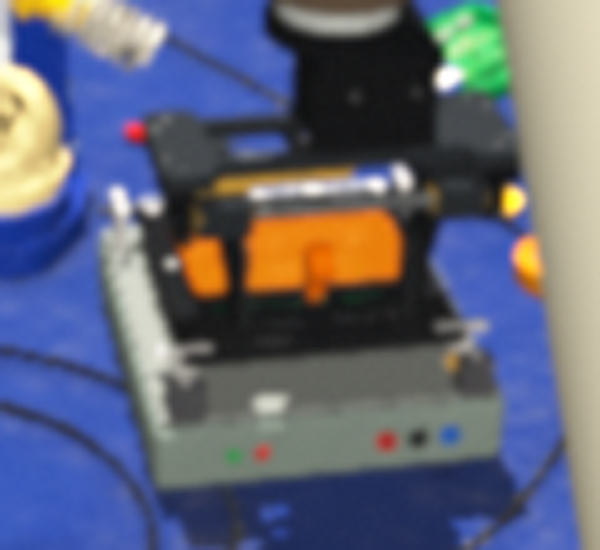

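The fingers' rear faces caught the cover's front edge: there is about 9 N toward the front and the cover is slightly raised. Moving forward to free it.

```bash
python3 -m crank '[[[0,0,-0.4],[0,0,0],0],[[0,0,-0.8],[0,0,0],0],[[0,0,-0.8],[0,0,0],0]]'; python3 - <<'E'
from h import *
from bench import grab_frame
st()
for n in ("scene",):
    f=grab_frame(n); im=f["pixels"][:,:,::-1].copy()
    cv2.imwrite("pics/s6.png",cv2.resize(im[140:250,220:340],None,fx=5,fy=5,interpolation=cv2.INTER_CUBIC)[:600])
E
```

```text
t: 5.75
tool_pos: [473.5, -37.7, 106.4]
tool_rot: [0.698, 0.117, 0.697, -0.117]
ft_force: [0.6, 0.9, 0.3]
gripper_width: 86.9
t 5.75 tcp fix [-6.920e+01  1.000e-01  1.064e+02] F [0.6 0.9 0.3] w 86.9 j [ 0.26  0.28 -0.53  0.   -0.75 -2.17]
tool axes in fixture
 [[ 0.001 -0.002  1.   ]
 [ 0.     1.     0.002]
 [-1.     0.     0.001]]
```

View pics/s6.png

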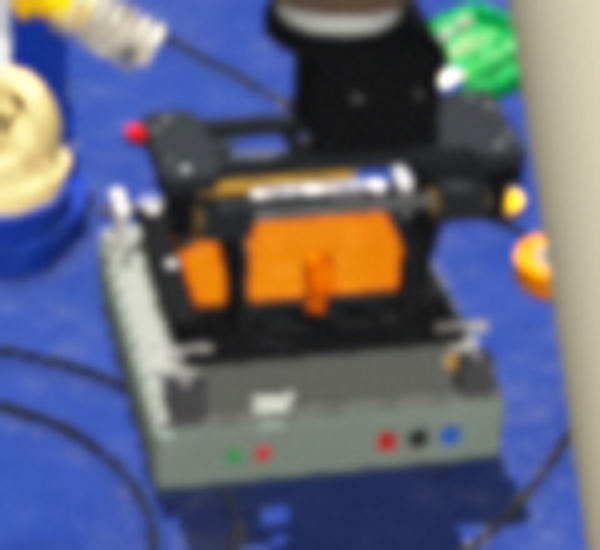

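```bash
python3 -m crank '[[[0,0,-0.4],[0,0,0],0],[[-2,0,-0.4],[0,0,0],0],[[-5,0,-0.4],[0,0,0],0],[[-8,0,-0.4],[0,0,0],0],[[-8,0,-0.4],[0,0,0],0]]'; python3 - <<'E'
from h import *
from bench import grab_frame,robot
st()
s=robot.sense(); f=grab_frame("wrist"); im=f["pixels"][:,:,::-1].copy()
M=q2m(s["tool_rot"]); T=f["T_tool_cam"]; f["Mw"]=M@T[:3,:3]; f["tw"]=M@T[:3,3]+s["tool_pos"]
for P in [lug_fr(0,0),frame_pt(0,150,55,6),frame_pt(0,150,-55,6),[-98,80,74],[-98,-80,74],frame_pt(0,167,79,5),frame_pt(0,167,-79,5)]:
    u=proj(f,toW(*FX,np.array(P)))[0]; print(u.round(0)); cv2.drawMarker(im,(int(u[0]),int(u[1])),(255,0,255),0,8,1)
cv2.imwrite("pics/w7.png",cv2.resize(im,None,fx=1.5,fy=1.5))
f=grab_frame("scene"); im=f["pixels"][:,:,::-1].copy()
cv2.imwrite("pics/s7.png",cv2.resize(im[140:250,220:340],None,fx=5,fy=5,interpolation=cv2.INTER_CUBIC)[:600])
E
```

```text
t: 6.42
tool_pos: [470.7, -36.1, 188.4]
tool_rot: [0.699, 0.118, 0.695, -0.116]
ft_force: [0.3, -0.6, 0.3]
gripper_width: 87.2
t 6.42 tcp fix [-72.4   0.6 188.4] F [ 0.3 -0.6  0.3] w 87.2 j [ 0.27  0.17 -0.43  0.   -0.96 -2.17]
tool axes in fixture
 [[ 0.005 -0.002  1.   ]
 [ 0.003  1.     0.002]
 [-1.     0.003  0.005]]
[257. 222.]
[328. 204.]
[185. 204.]
[360. 160.]
[153. 159.]
[360. 182.]
[153. 182.]
```

View pics/w7.png

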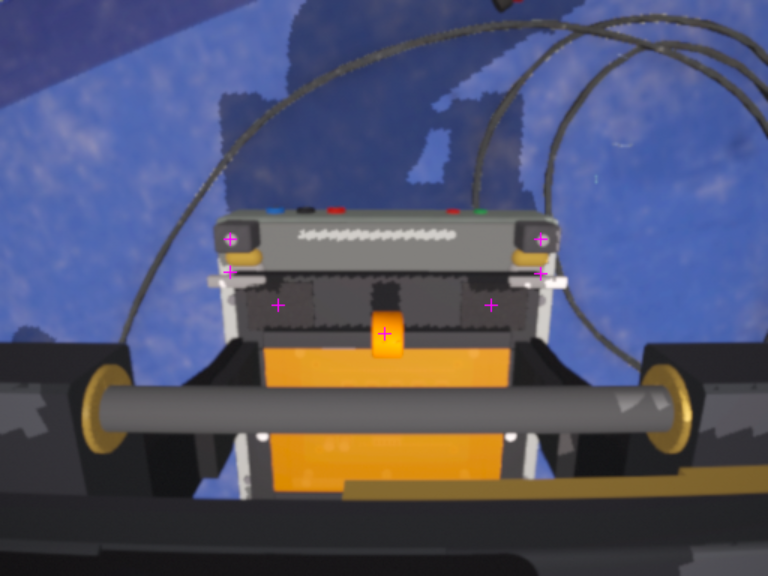

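View pics/s7.png

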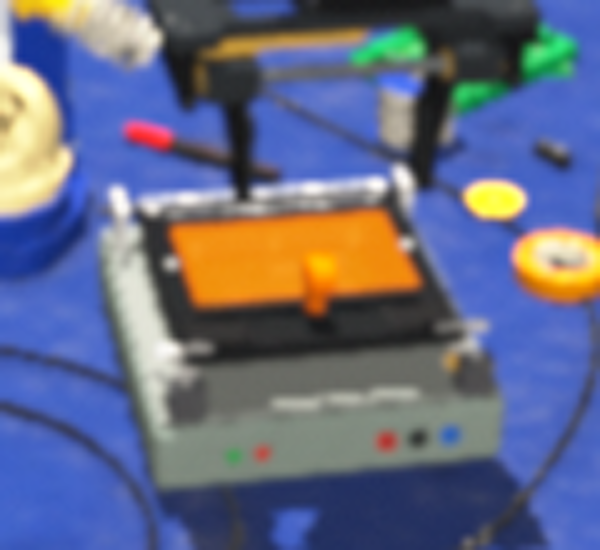

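```bash
python3 -m crank '[[[0,0,0.6],[0,0,0],0.4],[[2.5,0,1.2],[0,0,0],0.4],[[5,0,1.2],[0,0,0],0.4],[[7,0,1.2],[0,0,0],0.4],[[7.5,0,1.2],[0,0,0],0.4],[[7.5,0,1.2],[0,0,0],0.4]]' 15; python3 -c "from h import *;st()"
```

```text
t: 7.28
tool_pos: [480.7, -40.5, 110.7]
tool_rot: [0.697, 0.117, 0.698, -0.117]
ft_force: [-0.1, -0.1, -0.0]
gripper_width: 52.5
t 7.28 tcp fix [-61.6  -0.2 110.7] F [-0.1 -0.1 -0. ] w 52.5 j [ 0.25  0.29 -0.51  0.   -0.77 -2.16]
tool axes in fixture
 [[-0.001 -0.001  1.   ]
 [-0.001  1.     0.001]
 [-1.    -0.001 -0.001]]
```

```bash
python3 -m crank '[[[-0.3,0,0.15],[0,0,0],0.6],[[-0.3,0,0.15],[0,0,0],1],[[-0.3,0,0.15],[0,0,0],1],[[-0.3,0,0.15],[0,0,0],1],[[-0.3,0,0.15],[0,0,0],1],[[-0.3,0,0.15],[0,0,0],1]]' 15; python3 - <<'E'
from h import *
from bench import grab_frame
st()
f=grab_frame("scene"); im=f["pixels"][:,:,::-1].copy()
cv2.imwrite("pics/s8.png",cv2.resize(im[140:250,220:340],None,fx=5,fy=5,interpolation=cv2.INTER_CUBIC)[:600])
# cover waypoints
for c in np.deg2rad([0,10,20,30,40,50,60]): print(np.rad2deg(c).round(), ((lug_fr(0,c)-lug_fr(0,0))/10).round(2))
E
```

```text
t: 8.02
tool_pos: [482.5, -39.7, 114.2]
tool_rot: [0.698, 0.118, 0.697, -0.117]
ft_force: [-0.3, 5.2, 0.1]
gripper_width: 13.5
t 8.03 tcp fix [-60.1   1.1 114.2] F [-0.3  5.2  0.1] w 13.5 j [ 0.25  0.29 -0.5  -0.   -0.78 -2.16]
tool axes in fixture
 [[ 0.001 -0.001  1.   ]
 [ 0.002  1.     0.001]
 [-1.     0.002  0.001]]
0.0 [0. 0. 0.]
10.0 [0.61 0.   1.96]
20.0 [1.55 0.   3.78]
30.0 [2.79 0.   5.42]
40.0 [4.3  0.   6.81]
50.0 [6.02 0.   7.92]
60.0 [7.92 0.   8.71]
```

View pics/s8.png

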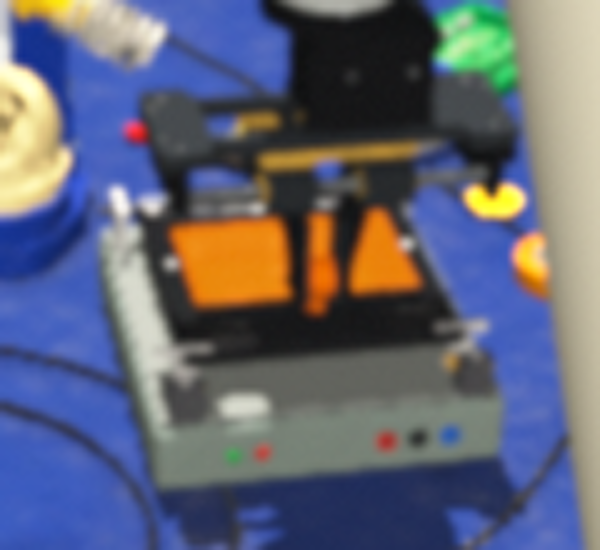

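```bash
python3 -m crank '[[[0,0.12,0],[0,0,0],1],[[-0.98,0.12,0.25],[0,0,0],1],[[-1.96,0.12,0.61],[0,0,0],1],[[-2.9,0.12,1.05],[0,0,0],1],[[-3.78,0.12,1.55],[0,0,0],1],[[-4.63,0.12,2.15],[0,0,0],1],[[-5.42,0.12,2.79],[0,0,0],1],[[-5.42,0.12,2.79],[0,0,0],1]]' 15; python3 - <<'E'
from h import *
from bench import grab_frame
st()
f=grab_frame("scene"); im=f["pixels"][:,:,::-1].copy()
cv2.imwrite("pics/s9.png",cv2.resize(im[130:250,220:340],None,fx=5,fy=5,interpolation=cv2.INTER_CUBIC)[:600])
E
```

```text
t: 9.07
tool_pos: [509.4, -49.0, 169.0]
tool_rot: [0.698, 0.117, 0.697, -0.117]
ft_force: [-1.7, 2.2, 1.6]
gripper_width: 13.5
t 9.07 tcp fix [-31.6   1.2 169. ] F [-1.7  2.2  1.6] w 13.5 j [ 0.22  0.26 -0.37  0.   -0.94 -2.13]
tool axes in fixture
 [[ 0.001 -0.001  1.   ]
 [ 0.     1.     0.001]
 [-1.     0.     0.001]]
```

View pics/s9.png

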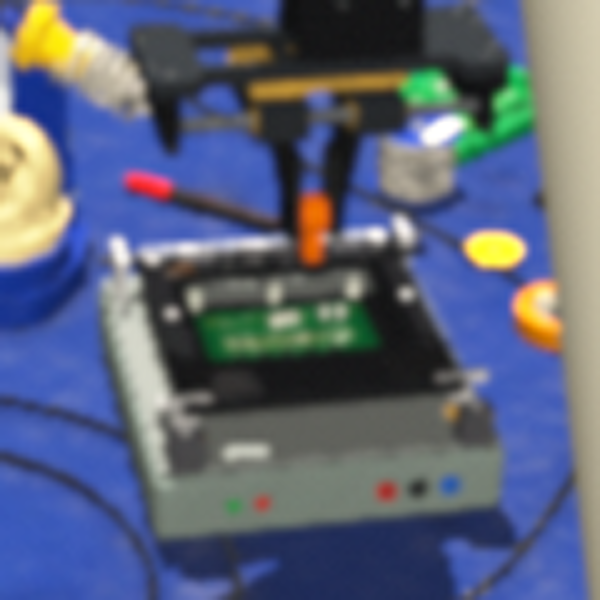

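The cover is at about 30° with the frame still shut. Continuing to 60°.

```bash
python3 -m crank '[[[-0.72,0.1,0.73],[0,0,0],1],[[-1.39,0.1,1.51],[0,0,0],1],[[-1.98,0.1,2.35],[0,0,0],1],[[-2.5,0.1,3.23],[0,0,0],1],[[-2.93,0.1,4.17],[0,0,0],1],[[-3.29,0.1,5.13],[0,0,0],1],[[-3.29,0.1,5.13],[0,0,0],1],[[-3.29,0.1,5.13],[0,0,0],1]]' 15; python3 - <<'E'
from h import *
from bench import grab_frame
st()
f=grab_frame("scene"); im=f["pixels"][:,:,::-1].copy()
for d in (55,60,65): print(d,((proj(f,toW(*FX,lug_fr(0,np.deg2rad(d))))[0]-[220,110]+.5)*5-.5).round(0), lug_fr(0,np.deg2rad(d)).round(1))
cv2.imwrite("pics/s10.png",cv2.resize(im[110:230,220:340],None,fx=5,fy=5,interpolation=cv2.INTER_CUBIC)[:600])
f=grab_frame("top"); im=f["pixels"][:,:,::-1].copy()
cv2.imwrite("pics/t10.png",im)
E
```

```text
t: 10.12
tool_pos: [558.2, -65.7, 201.6]
tool_rot: [0.698, 0.117, 0.697, -0.118]
ft_force: [-2.2, -4.0, -1.9]
gripper_width: 13.8
t 10.12 tcp fix [ 20.    1.4 201.6] F [-2.2 -4.  -1.9] w 13.8 j [ 0.17  0.31 -0.21  0.   -1.05 -2.08]
tool axes in fixture
 [[ 0.001 -0.001  1.   ]
 [-0.001  1.     0.001]
 [-1.    -0.001  0.001]]
55 [298. 228.] [  9.5   0.  193.5]
60 [295. 215.] [ 19.2   0.  197.1]
65 [291. 203.] [ 29.1   0.  199.8]
```

View pics/s10.png

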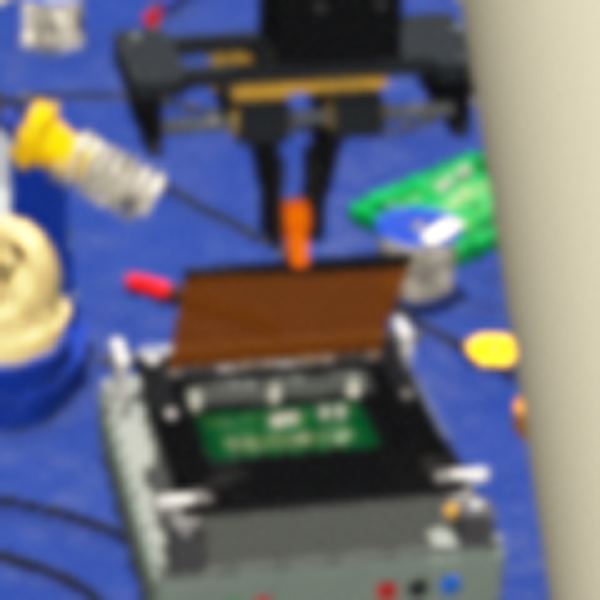

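View pics/t10.png

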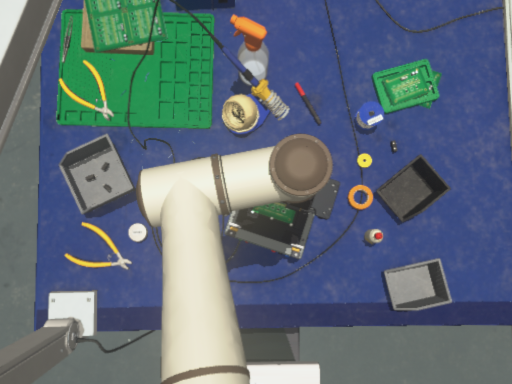

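```bash
python3 - <<'E'
from h import *
from bench import grab_frame,robot
st()
f=grab_frame("scene")
im=f["pixels"][:,:,::-1].copy()
for d in (54,60,66):
  c=np.deg2rad(d)
  for y in (64,-64):
    P=frame_pt(0,30+104*np.cos(c),y,8+104*np.sin(c))
    print(d,y,((proj(f,toW(*FX,P))[0]-[220,110]+.5)*5-.5).round(0))
c=0
f0=[]
for y in (64,-64):
    print("shut",((proj(f,toW(*FX,frame_pt(0,134,y,8)))[0]-[220,140]+.5)*5-.5).round(0))
s=robot.sense(); f=grab_frame("wrist")
cv2.imwrite("pics/w11.png",cv2.resize(f["pixels"][:,:,::-1],None,fx=1.5,fy=1.5))
E
```

```text
t 10.22 tcp fix [ 19.9   1.4 201.5] F [-1.8 -5.3 -0.3] w 13.6 j [ 0.17  0.31 -0.21  0.   -1.05 -2.08]
tool axes in fixture
 [[ 0.001 -0.001  1.   ]
 [-0.001  1.     0.001]
 [-1.    -0.001  0.001]]
54 64 [188. 289.]
54 -64 [415. 273.]
60 64 [185. 272.]
60 -64 [412. 256.]
66 64 [182. 256.]
66 -64 [408. 240.]
shut [200. 312.]
shut [426. 292.]
```

View pics/w11.png

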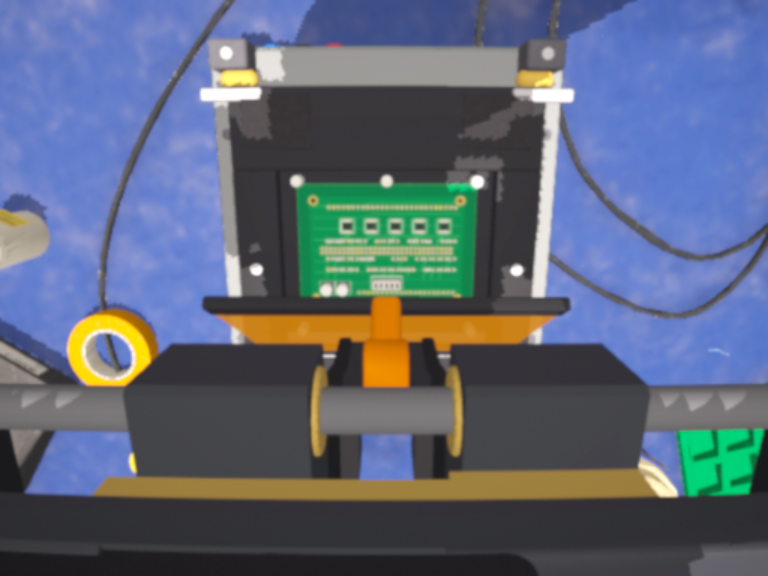

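```bash
python3 -m crank '[[[0,-0.1,0],[0,0,0],1],[[0,-0.1,0],[0,0,0],1],[[0,-0.1,0],[0,0,0],1],[[0,-0.1,0],[0,0,0],1],[[0,-0.1,0],[0,0,0],1],[[0,-0.1,0],[0,0,0],1]]' 20; python3 - <<'E'
from h import *
from bench import grab_frame
st()
f=grab_frame("scene"); im=f["pixels"][:,:,::-1].copy()
cv2.imwrite("pics/s12.png",cv2.resize(im[110:230,220:340],None,fx=5,fy=5,interpolation=cv2.INTER_CUBIC)[:600])
E
```

```text
t: 11.08
tool_pos: [557.6, -65.6, 201.4]
tool_rot: [0.698, 0.117, 0.697, -0.117]
ft_force: [-1.0, -3.5, -0.4]
gripper_width: 13.5
t 11.07 tcp fix [ 19.3   1.3 201.4] F [-1.  -3.5 -0.4] w 13.5 j [ 0.17  0.31 -0.21  0.   -1.05 -2.08]
tool axes in fixture
 [[ 0.001 -0.002  1.   ]
 [ 0.     1.     0.002]
 [-1.     0.     0.001]]
```

View pics/s12.png

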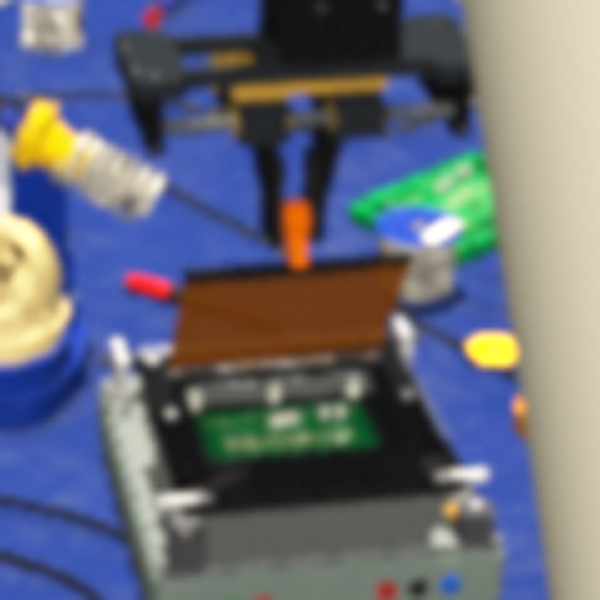

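The view is stable: cover edge at (190,268)–(408,260), which matches the 60° prediction, the frame is shut and the grip is firm. Handing in.

```bash
python3 -c "from bench import sign_off; print(sign_off())"
```

```text
the job is handed in; nothing more can be done
None
```

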